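# Run the inspection camera up its focus rail to the stop

### The arm

A 6-joint arm with a two-finger parallel gripper is mounted at the origin on a cart in front of the work surface, level with it; the furniture and walls round the work are solid. World frame = base frame: x ahead of the robot, y to its left, z up, the work surface at z = 0. Lengths are in m, angles in rad, forces in N, time in s.
With the tool pointing down it reaches from about 0.3 to 0.775 m from the base axis. Payload 14.6 kg.
Tool frame: the origin (TCP) lies midway between the tips of the shut fingers; the grasp point (between the pads) lies 19 mm behind it (ctrl.pinch_z is the distance from the TCP to the grasp point, in m); z points along the fingers, y is the line along which they close (so a half turn about z gives the same grasp; the last joint's range is limited). The gripper opens to 94 mm and grips with 3 to 60 N. Pads are 16 mm wide; open, the fingers measure 119 mm over their backs; the gripper's body (75 mm by 177 mm) begins 78 mm behind the grasp point.
Start: joints at [1.235, 0.3, 1.521, -0, 1.321, -0.067], TCP at [0.146, 0.53, 0.205] pointing down, gripper open.
Joint ranges: [-3.03, 3.03], [-0.79, 2.21], [0.23, 2.52], [-1.04, 4.18], [0, 3.07], [-2.55, 2.55]. Speed limits (rad/s): [2.22, 2.22, 2.57, 3.14, 3.14, 3.14].

### API

Orientations are given as [roll, pitch, yaw] about the fixed x, y, z axes, in that order (R = Rz(yaw) Ry(pitch) Rx(roll)).
In Python, from station import ctrl gives the robot as it stands.
- The arm moves only by the tool jog_arm, never from a script. Its argument "motion" is a list of rows, each a list of 7 numbers: the shift along the tool's x, y, z in m, then the turn, a rotation vector about the tool's x, y, z in rad, then the opening, from -1 (shut) to 1 (fully open). In form: [[tx, ty, tz, rx, ry, rz, gripper], ...]. A call has 1 to 5 rows; each row shifts and turns the commanded pose from where the row before left it, along the tool's axes as they then stand; what a row does not reach is not made up. A row lasts 1/10 s, in which the tool goes at most 50 mm and 8.59 degrees, less where a joint would pass 70% of its speed; a pose out of reach is approached as far as the arm can. A call is refused whole if a number of a shift passes 0.05 or a number of a turn 0.15, either way. A call with a gripper value outside its range is refused whole. The fingers move at their own pace and stop on an object; "squeeze" is the grip in N (left out, the last holds). Time passes only in rows, so rows that do not move let the fingers close. It gives the time, the measured TCP pose, the force, the opening and the grip force at its end, in the units of the state.
- ctrl.get_obs(): the state, without advancing time (a new reading comes with each control period).
- ctrl.camera(name): name is "scene" or "top"; returns the picture (480x640x3 uint8, red, green, blue); there is no depth.
- ctrl.camera_model(name): a dict with "intrinsics" (3x3 intrinsics, pixels), "rvec" (rotation vector, rad) and "tvec" (3), from world to camera coordinates, as OpenCV has them. Camera axes: x right, y down, z forward; pixel columns grow to the right and rows downward; lengths in m; the calibration is good to about 2 mm. A picture is of the moment at which its call begins. camera_model takes no time and is no camera call.
- ctrl.hand_in(): hands the job in; it is judged then, once.
The state is a dict: "time_s": time; "qpos": joint angles; "joint_vel": joint speeds; "tau": joint torques, N m; "ee_pos": TCP position; "eef_rot": TCP orientation; "force": force on the tool from outside, world axes, zero at the start; "moment": the same for the moment, N m; "grip_width": finger opening in m; "grip_force": force on a finger pad.
Only numpy, scipy, OpenCV 4.12 (cv2) and the standard library are available. Lean on these libraries where they do the work, as an engineer would, in place of code of your own. Each camera call takes 0.05 s, during which the arm holds its last target. There are 200 camera calls.

### The job

Bring the inspection camera to its focus position: press the pad in the middle of its carriage to free the brake and, keeping it pressed, push the carriage gently along the rail right up against the stop clamp with the white line, then let go so that the brake holds it there. Move it by a fingertip on that pad only: grasp nothing, do not push on the camera or drag the carriage against its brake, and leave the rubber tip on the specimen table and everything else on the bench where it stands.

Things in the scene. Friction and masses are not known exactly. Their poses are not given: they have to be found in the camera images.
- focus_rail: Fixed aluminium T-slot rail, 347 mm long, 44 mm wide, top at 38 mm above the bench, on two grey feet 96 mm wide. Origin on the bench under it; its y axis runs along the rail. The carriage travels towards its -y, where a small dark specimen table (62 x 66 mm, top 43 mm high, centre 149 mm from the origin along -y) ends the rail.
- carriage (a joint): Slide of the grey carriage (saddle 66 mm across, 120 mm along the rail, top 55 mm above the bench). 0 is the parked end; values (m) grow along the rail's -y towards the stop. Drag about 1 N with the brake free; with the pad up, a friction brake holds it with 15 to 20 N. A black camera, 38 mm wide, top 97 mm above the bench, stands on its front; its back face is 32 mm ahead of the pad's centre.
- pad_top (a point): Centre of the top of the black brake-release pad in the middle of the carriage, 70 mm above the bench when up; y axis along the rail as the rail's. The pad is 32 mm across the rail and 42 mm along it, with a 4 mm wide, 3.5 mm high ridge across each end and 34 mm of flat between the ridges. It moves straight down.
- brake_pad (a joint): Travel of that pad (m): about 0 up, 0.005 fully down. Its spring starts at about 6 N and reaches 9 N fully down, where it meets a hard end; the brake is free from about 0.002 on and grips again when the pad comes up.
- carriage_nose (a point): Middle of the flat front end of the carriage saddle, which meets the stop; 47.5 mm above the bench, 60 mm ahead (rail's -y) of the pad's centre.
- stop_clamp: The stop: dark steel block 60 mm across the rail, 22 mm along it, clamped over the rail between carriage and specimen table, its top 52.5 mm above the bench, with a black thumbscrew on the robot's side and a white line along its edge towards the carriage. Fixed. Origin on the rail's top under its middle.
- stop_face (a point): Middle of the stop's face that the carriage nose meets, 47.5 mm above the bench.
- lens_front (a point): Middle of the front of the camera's lens (33 mm across), 98 mm ahead of the pad's centre, 79 mm above the bench. Camera and lens are fixed on the carriage and not to be touched.
- specimen_tip: Loose tan rubber probe tip on a black foot, 42 x 52 x 56 mm, standing on the specimen table in front of the lens; origin at the centre of its underside.
- spare_tip: A second such tip, standing on the bench on the robot's side of the rail.
- lens_cap: Black open ring-shaped cap, 32 mm across, 21 mm high, on the bench on the robot's side of the rail.
- red_driver: Small red screwdriver, 146 mm long, 19 mm high, on the bench on the robot's side of the rail.
- clip: Black binder clip, 39 x 32 x 10 mm, on the bench behind the rail.
- vial: White vial with a blue cap, 25 mm across, 56 mm high, on the bench behind the rail.
- black_marker: Black marker pen, 130 mm long, lying far to the left, beyond the loop of cable.
There are look-alikes about, which are no part of the job. Leave any green look-alike of the specimen_tip alone.

How it is judged:
On the way, in this order (a step that is already met when the one before it is completed fails the run):
1. the pad is pressed down (over 1.2 mm) with the carriage still short of the stop (value of joint brake_pad above 0.0012 m and y of carriage_nose in the frame of stop_face above 0.01 m), for 0.1 s.
2. the carriage has reached the stop (gap under 2 mm) (y of carriage_nose in the frame of stop_face below 0.002 m), for 0.1 s.
At the end, for the whole second after the job is handed in: The carriage nose is within 2 mm of the stop face and at rest, the pad is up again (within 1 mm), and the specimen tip stands upright on its table (y of carriage_nose in the frame of stop_face below 0.002 m and value of joint brake_pad below 0.001 m and velocity of joint carriage between -0.003 and 0.003 m/s and angle between specimen_tip's own z axis and vertical below 0.1 rad); the robot touches nothing.
It fails at once if the carriage is dragged with its brake on (moving faster than 8 mm/s with the pad pressed less than 0.8 mm) (value of joint brake_pad below 0.0008 m and (velocity of joint carriage above 0.008 m/s or velocity of joint carriage below -0.008 m/s)).
It fails at once if the camera or lens is pushed (over 2 N) (contact force between any of the fingers, the arm and carriage_c5 above 2 N or contact force between any of the fingers, the arm and carriage_c6 above 2 N).
It fails at once if the carriage is rammed against the stop (over 40 N) (contact force between carriage and stop_clamp above 40 N).
It fails at once if the specimen tip is moved over 8 mm, or another loose thing over 20 mm (distance of specimen_tip from where it was at the start of the episode above 0.008 m or distance of any of spare_tip, lens_cap, red_driver, clip, vial, black_marker from where it was at the start of the episode above 0.02 m).
It also fails if it takes over 38 s, if anything falls off the work surface, if the arm or the gripper's body presses on something with over 40 N, if the wrist force passes 120 N, or if a joint passes its speed limit or range.

## Working session

There is one attempt and no reset: what is moved stays moved. The work goes in short steps, Python scripts to look and compute and a tool call to move; the robot and the scene stay as the last step left them, time stands still between calls to the robot, and variables do not carry over. Pictures are saved under pics/ and viewed, at most 10 in all, crops included, and the job is handed in when it is done.

Besides the shell and the picture viewer there is one more tool, called after ">>>" in YAML: its name, and indented under it one key for each argument. jog_arm: Moves the arm, as the interface text tells. Its arguments: {"type":"object","properties":{"motion":{"type":"array"},"squeeze":{"type":"number"}},"required":["motion"]}

```bash
mkdir -p pics; cat > h.py <<'E'
import numpy as np, cv2
from station import ctrl
def grab(n,f):
    im=cv2.cvtColor(ctrl.camera(n),cv2.COLOR_RGB2BGR); cv2.imwrite(f'pics/{f}.png',im); return im
def ray(n,u,v,z):
    m=ctrl.camera_model(n);K=np.array(m['intrinsics']);R=cv2.Rodrigues(np.array(m['rvec'],float))[0];t=np.array(m['tvec'],float).ravel()
    c=-R.T@t;d=R.T@np.linalg.inv(K)@np.array([u,v,1.]);return c+d*(z-c[2])/d[2]
def proj(n,p):
    m=ctrl.camera_model(n);return cv2.projectPoints(np.array(p,float).reshape(-1,1,3),np.array(m['rvec'],float),np.array(m['tvec'],float),np.array(m['intrinsics'],float),None)[0].reshape(-1,2)
E
python3 - <<'E'
from h import *
grab('scene','s0');grab('top','t0')
o=ctrl.get_obs();print(o)
for n in('scene','top'):
    m=ctrl.camera_model(n);R=cv2.Rodrigues(np.array(m['rvec'],float))[0];print(n,-R.T@np.array(m['tvec']).ravel(),R[2],m['intrinsics'])
E
```

```text
{'time_s': 0.1, 'qpos': array([ 1.23541910e+00,  3.00430780e-01,  1.52154217e+00,  3.33049612e-05,
        1.32070985e+00, -6.65733674e-02]), 'joint_vel': array([ 0.00024111, -0.00038693, -0.00215901,  0.0007726 , -0.00105231,
        0.00074389]), 'tau': array([ 4.95233071e-04, -5.32652521e+01, -3.53282189e+01,  7.09455041e-02,
        2.33963592e-02, -9.99479539e-05]), 'ee_pos': array([0.14596653, 0.5300196 , 0.20492491]), 'eef_rot': array([-3.14050707e+00, -1.04709436e-04,  2.87278048e+00]), 'force': array([ 0.2832162 , -0.19708808,  0.85819776]), 'moment': array([ 0.00997562,  0.01405225, -0.02777499]), 'grip_force': 0.0, 'grip_width': 0.09404114912422144}
scene [-0.36594834 -0.60844549  0.79891765] [ 0.69098275  0.42522199 -0.584576  ] [[564.80190497   0.         319.29845533]
 [  0.         564.80190497 231.8039013 ]
 [  0.           0.           1.        ]]
top [ 0.25737942 -0.04863154  1.57874368] [ 0.1785733  -0.01880726 -0.98374685] [[616.51269057   0.         312.03354103]
 [  0.         616.51269057 237.85646447]
 [  0.           0.           1.        ]]
```

View pics/s0.png

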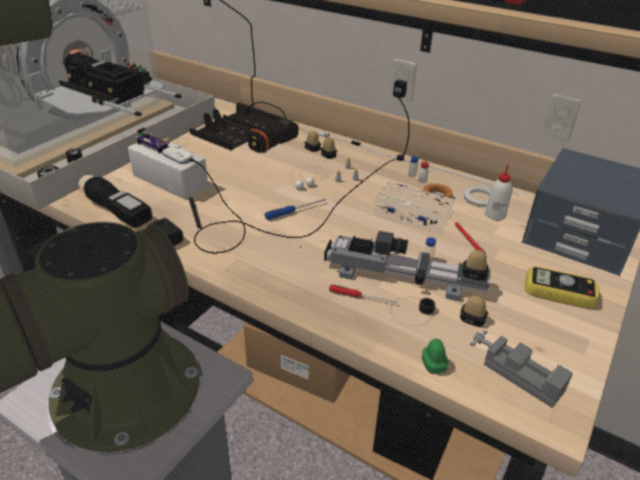

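View pics/t0.png

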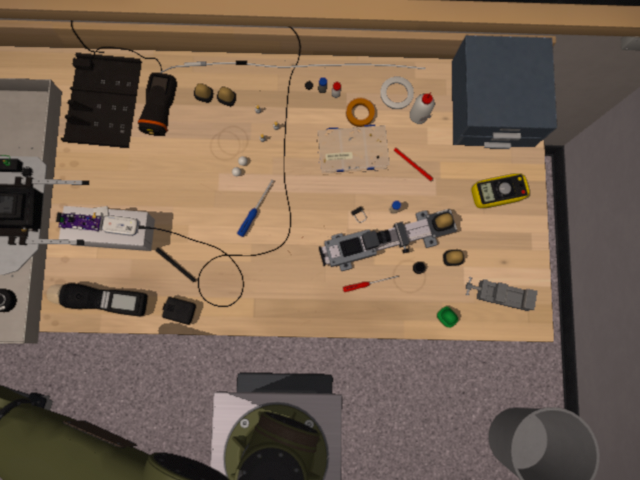

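The scene view shows the rail from (330,255) to (490,270), with the carriage on the left, the stop near (423,270) and the specimen tip at (477,263). The top view shows the rail from (322,255) to (458,222). The pad could be confused with the camera body (about (378,238) top) or the stop and thumbscrew (about (405,235) top). I'll check this in a close crop.

```bash
python3 - <<'E'
import cv2,numpy as np
s=cv2.imread('pics/s0.png');t=cv2.imread('pics/t0.png')
a=cv2.resize(t[200:280,310:470],None,fx=5,fy=5,interpolation=cv2.INTER_CUBIC)[:, :800]
cv2.imwrite('pics/ct.png',a)
b=cv2.resize(s[220:310,315:505],None,fx=4.2,fy=4.2,interpolation=cv2.INTER_CUBIC);cv2.imwrite('pics/cs.png',b)
E
```

```text
(no output)
```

View pics/ct.png

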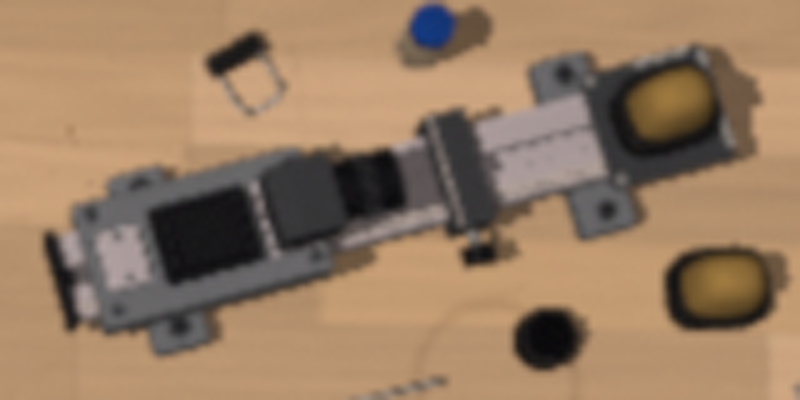

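View pics/cs.png

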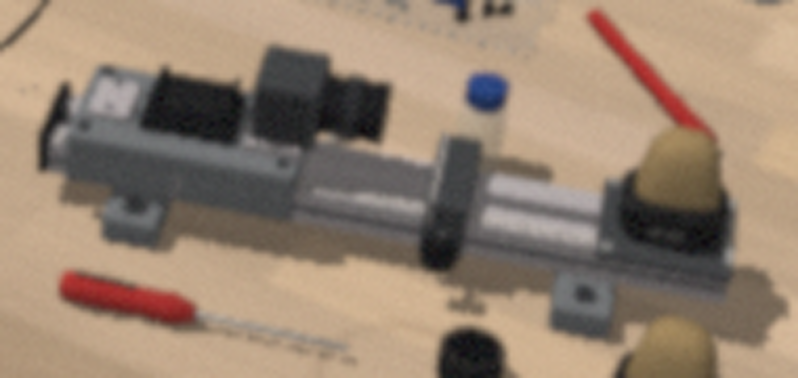

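The crops show the black pad with its end ridges at about (351,247) in the top image, behind the grey camera. The stop with its white line is at about (400,234), and the specimen tip at (444,221) stands on its table. The pad choice is clear.

```bash
python3 - <<'E'
from h import *
t=cv2.imread('pics/t0.png');s=cv2.imread('pics/s0.png')
def c2t(x,y): return (x+.5)/5-.5+310,(y+.5)/5-.5+200
def c2s(x,y): return (x+.5)/4.2-.5+315,(y+.5)/4.2-.5+220
# pad mask in top
g=t.max(2); m=np.zeros_like(g); m[232:262,336:366]=(g[232:262,336:366]<45)*255
cs=max(cv2.findContours(m,0,2)[0],key=cv2.contourArea)
mo=cv2.moments(m[232:262,336:366],True);u,v=336+mo['m10']/mo['m00'],232+mo['m01']/mo['m00']
print('pad',u,v,mo['m00'],cv2.minAreaRect(cs)); P=ray('top',u,v,.071);print(P)
q=[ray('top',*c2t(*p),.071) for p in[(152,213),(243,188),(263,258),(172,283)]]
print(np.round(q,4),'mean',np.mean(q,0),[np.linalg.norm(q[i]-q[i-1]) for i in range(4)])
st=[ray('top',*c2t(*p),.0525) for p in[(427,118),(463,232)]];print('stopline',st,np.mean(st,0),np.linalg.norm(st[0]-st[1]))
st2=[ray('top',*c2t(*p),.0525) for p in[(460,110),(497,222)]];print('stop far',np.mean(st2,0))
ta=[ray('top',*c2t(*p),.043) for p in[(590,80),(622,183),(738,153),(705,48)]];print('table',np.mean(ta,0))
nr=[ray('top',*c2t(*p),.055) for p in[(72,205),(103,332),(331,271)]];print('saddle',np.round(nr,4), np.linalg.norm(nr[0]-nr[1]),np.linalg.norm(nr[1]-nr[2]))
# scene
sp=[ray('scene',*c2s(*p),z) for p,z in[((147,127),.07),((236,138),.07),((243,85),.07),((163,78),.07)]]
print('scene pad',np.round(sp,4),np.mean(sp,0))
a=np.mean(ta,0)-np.mean(q,0);d=np.array([a[0],a[1]]);d/=np.linalg.norm(d);print('dir',d)
print(np.mean(q,0)[:2]-np.mean(st,0)[:2], 'gap', (np.mean(st,0)[:2]-np.mean(q,0)[:2])@d-.06)
E
```

```text
pad 350.7905405405405 246.52364864864865 296.0 ((350.7170104980469, 246.50942993164062), (15.109660148620605, 19.505197525024414), 74.05460357666016)
[ 0.51147759 -0.17412705  0.071     ]
[[ 0.5217 -0.1472  0.071 ]
 [ 0.5355 -0.1924  0.071 ]
 [ 0.5004 -0.2026  0.071 ]
 [ 0.4868 -0.1575  0.071 ]] mean [ 0.51109356 -0.17491439  0.071     ] [np.float64(0.03643537671735999), np.float64(0.047265184917324427), np.float64(0.03651530986255629), np.float64(0.047077790723621976)]
stopline [array([ 0.577158  , -0.28741254,  0.0525    ]), array([ 0.51895673, -0.3053408 ,  0.0525    ])] [ 0.54805736 -0.29637667  0.0525    ] 0.060899999468719546
stop far [ 0.55309086 -0.31340184  0.0525    ]
table [ 0.58322268 -0.41031815  0.043     ]
saddle [[ 0.5277 -0.108   0.055 ]
 [ 0.4637 -0.1245  0.055 ]
 [ 0.4971 -0.2384  0.055 ]] 0.06603567760463087 0.1187350757473738
scene pad [[ 0.4768 -0.1665  0.07  ]
 [ 0.4941 -0.2081  0.07  ]
 [ 0.5356 -0.1898  0.07  ]
 [ 0.5176 -0.1525  0.07  ]] [ 0.50601916 -0.17920196  0.07      ]
dir [ 0.29296212 -0.95612405]
[-0.0369638   0.12146228] gap 0.06696200417716253
```

>>> jog_arm:
  motion:
    - [0, 0, 0, 0, 0, 0.144, -1]
    - [0, 0, 0, 0, 0, 0.144, -1]
    - [0, 0, 0, 0, 0, 0.144, -1]
    - [0, 0, 0, 0, 0, 0.144, -1]
    - [0, 0, 0, 0, 0, 0.144, -1]

```text
time_s: 0.6
ee_pos: [0.146, 0.5301, 0.2051]
eef_rot: [-3.141, 0.0, 2.147]
force: [-0.3, -0.1, 0.2]
grip_width: 0.0572
grip_force: 0.0
```

>>> jog_arm:
  motion:
    - [0, 0, 0, 0, 0, 0.144, -1]
    - [0, 0, 0, 0, 0, 0.144, -1]
    - [0, 0, 0, 0, 0, 0, -1]

```text
time_s: 0.9
ee_pos: [0.146, 0.5301, 0.2052]
eef_rot: [-3.141, 0.0, 1.862]
force: [-0.5, 0.1, -0.1]
grip_width: 0.0335
grip_force: 0.0
```

>>> jog_arm:
  motion:
    - [-0.048, 0.009, 0, 0, 0, 0, -1]
    - [-0.048, 0.009, 0, 0, 0, 0, -1]
    - [-0.048, 0.009, 0, 0, 0, 0, -1]
    - [-0.048, 0.009, 0, 0, 0, 0, -1]
    - [-0.048, 0.009, 0, 0, 0, 0, -1]

```text
time_s: 1.4
ee_pos: [0.259, 0.3118, 0.2054]
eef_rot: [3.141, -0.0, 1.87]
force: [1.2, 0.2, -0.2]
grip_width: 0.0004
grip_force: 0.0
```

>>> jog_arm:
  motion:
    - [-0.048, 0.009, 0, 0, 0, 0, -1]
    - [-0.048, 0.009, 0, 0, 0, 0, -1]
    - [-0.048, 0.009, 0, 0, 0, 0, -1]
    - [-0.048, 0.009, 0, 0, 0, 0, -1]
    - [-0.048, 0.009, 0, 0, 0, 0, -1]

```text
time_s: 1.9
ee_pos: [0.3717, 0.095, 0.2057]
eef_rot: [3.141, 0.0, 1.87]
force: [1.2, 0.5, -0.3]
grip_width: 0.0005
grip_force: 0.0
```

>>> jog_arm:
  motion:
    - [-0.048, 0.009, 0, 0, 0, 0, -1]
    - [-0.048, 0.009, 0, 0, 0, 0, -1]
    - [-0.048, 0.009, 0, 0, 0, 0, -1]
    - [-0.048, 0.009, 0, 0, 0, 0, -1]
    - [0, 0, 0, 0, 0, 0, -1]

```text
time_s: 2.4
ee_pos: [0.4626, -0.0804, 0.2048]
eef_rot: [-3.141, 0.0, 1.865]
force: [-0.3, 0.0, -0.5]
grip_width: 0.0006
grip_force: 0.0
```

>>> jog_arm:
  motion:
    - [-0.035, 0.0065, 0.0, 0, 0, 0, -1]
    - [-0.035, 0.0065, 0.02, 0, 0, 0, -1]
    - [-0.034, 0.0065, 0.025, 0, 0, 0, -1]
    - [0, 0, 0.03, 0, 0, 0, -1]
    - [0, 0, 0.02, 0, 0, 0, -1]

```text
time_s: 2.9
ee_pos: [0.5095, -0.1702, 0.1081]
eef_rot: [-3.14, -0.002, 1.868]
force: [-0.3, 0.4, -0.1]
grip_width: 0.0005
grip_force: 0.0
```

```bash
python3 - <<'E'
from h import *
s=grab('scene','s1');t=grab('top','t1')
o=ctrl.get_obs();print(o['ee_pos'],o['force'],proj('scene',o['ee_pos']),proj('top',o['ee_pos']))
a=cv2.resize(s[190:290,315:445],None,fx=5,fy=5,interpolation=cv2.INTER_CUBIC)
cv2.imwrite('pics/c1.png',a)
E
```

```text
[ 0.50879212 -0.16939601  0.10782562] [-0.88196746 -0.98518491  0.43316822] [[359.35380789 228.52162662]] [[350.11636706 245.0751495 ]]
```

View pics/c1.png

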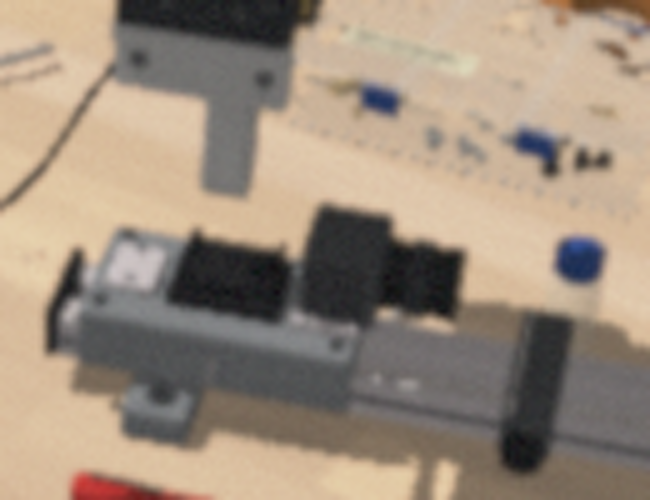

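The finger tip is at crop pixel (225,193), which matches its projection (222,193). It hangs over the pad, whose centre is at crop (232,278). I'll centre it and lower.

>>> jog_arm:
  motion:
    - [-0.0055, 0.001, 0.01, 0, 0, 0, -1]
    - [0, 0, 0.01, 0, 0, 0, -1]
    - [0, 0, 0.008, 0, 0, 0, -1]
    - [0, 0, 0.004, 0, 0, 0, -1]
    - [0, 0, 0, 0, 0, 0, -1]

```text
time_s: 3.5
ee_pos: [0.5126, -0.1751, 0.078]
eef_rot: [-3.141, -0.0, 1.865]
force: [-0.6, -0.4, 0.5]
grip_width: 0.0005
grip_force: 0.0
```

>>> jog_arm:
  motion:
    - [0, 0, 0.001, 0, 0, 0, -1]
    - [0, 0, 0.001, 0, 0, 0, -1]
    - [0, 0, 0.001, 0, 0, 0, -1]
    - [0, 0, 0, 0, 0, 0, -1]

```text
time_s: 3.9
ee_pos: [0.5127, -0.1753, 0.0755]
eef_rot: [-3.142, 0.0, 1.865]
force: [0.6, -0.3, 0.2]
grip_width: 0.0006
grip_force: 0.0
```

>>> jog_arm:
  motion:
    - [0, 0, 0.001, 0, 0, 0, -1]
    - [0, 0, 0.001, 0, 0, 0, -1]
    - [0, 0, 0.001, 0, 0, 0, -1]
    - [0, 0, 0, 0, 0, 0, -1]

```text
time_s: 4.3
ee_pos: [0.5126, -0.1753, 0.0723]
eef_rot: [-3.141, -0.0, 1.865]
force: [0.3, -0.9, -0.7]
grip_width: 0.0009
grip_force: 0.0
```

>>> jog_arm:
  motion:
    - [0, 0, 0.001, 0, 0, 0, -1]
    - [0, 0, 0.001, 0, 0, 0, -1]
    - [0, 0, 0.001, 0, 0, 0, -1]
    - [0, 0, 0, 0, 0, 0, -1]

```text
time_s: 4.7
ee_pos: [0.5128, -0.1753, 0.0695]
eef_rot: [3.142, 0.0, 1.865]
force: [-0.2, -0.0, 3.2]
grip_width: 0.0004
grip_force: 1.6
```

>>> jog_arm:
  motion:
    - [0, 0, 0.001, 0, 0, 0, -1]
    - [0, 0, 0.001, 0, 0, 0, -1]
    - [0, 0, 0, 0, 0, 0, -1]

```text
time_s: 5.0
ee_pos: [0.5129, -0.1754, 0.0677]
eef_rot: [3.141, 0.0, 1.865]
force: [-2.3, 0.5, 7.1]
grip_width: 0.0005
grip_force: 3.3
```

>>> jog_arm:
  motion:
    - [0, 0, 0.001, 0, 0, 0, -1]
    - [0, 0, 0.0005, 0, 0, 0, -1]
    - [0, 0, 0, 0, 0, 0, -1]
    - [0, 0, 0, 0, 0, 0, -1]

```text
time_s: 5.4
ee_pos: [0.5129, -0.1754, 0.0664]
eef_rot: [3.141, 0.0, 1.865]
force: [-2.3, 0.5, 6.6]
grip_width: 0.0008
grip_force: 3.6
```

>>> jog_arm:
  motion:
    - [-0.001, 0, 0, 0, 0, 0, -1]
    - [-0.002, 0, 0, 0, 0, 0, -1]
    - [-0.002, 0, 0, 0, 0, 0, -1]
    - [-0.002, 0, 0, 0, 0, 0, -1]
    - [-0.002, 0, 0, 0, 0, 0, -1]

```text
time_s: 5.9
ee_pos: [0.5155, -0.1841, 0.0664]
eef_rot: [3.141, 0.0, 1.865]
force: [-2.9, 0.5, 6.5]
grip_width: 0.0006
grip_force: 3.6
```

>>> jog_arm:
  motion:
    - [-0.003, 0, 0, 0, 0, 0, -1]
    - [-0.003, 0, 0, 0, 0, 0, -1]
    - [-0.003, 0, 0, 0, 0, 0, -1]
    - [-0.003, 0, 0, 0, 0, 0, -1]
    - [-0.003, 0, 0, 0, 0, 0, -1]

```text
time_s: 6.4
ee_pos: [0.5198, -0.1985, 0.0664]
eef_rot: [3.141, 0.0, 1.865]
force: [-3.3, 0.5, 8.0]
grip_width: 0.0005
grip_force: 3.6
```

```bash
python3 - <<'E'
from h import *
s=grab('scene','s2')
a=cv2.resize(s[190:290,315:445],None,fx=5,fy=5,interpolation=cv2.INTER_CUBIC)
cv2.imwrite('pics/c2.png',a)
E
```

```text
(no output)
```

View pics/c2.png

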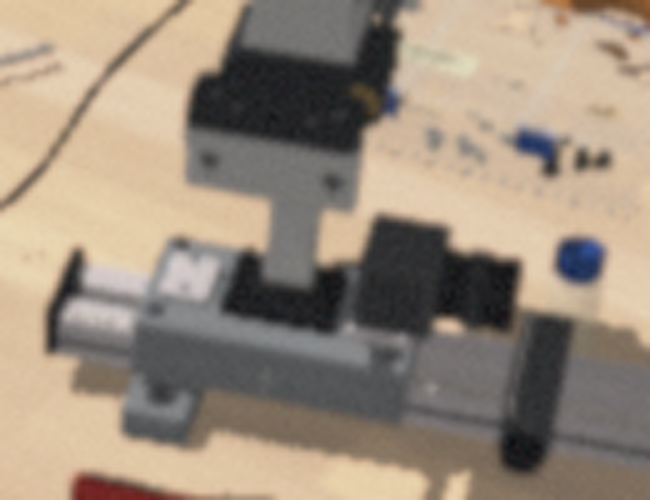

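The carriage followed the finger: its rear end now clears the rail end, and the finger sits mid-pad at crop (290,285). About 43 mm remain, so I'll continue.

>>> jog_arm:
  motion:
    - [-0.003, 0, 0, 0, 0, 0, -1]
    - [-0.003, 0, 0, 0, 0, 0, -1]
    - [-0.003, 0, 0, 0, 0, 0, -1]
    - [-0.003, 0, 0, 0, 0, 0, -1]
    - [-0.003, 0, 0, 0, 0, 0, -1]

```text
time_s: 6.95
ee_pos: [0.5241, -0.2129, 0.0664]
eef_rot: [3.142, 0.0, 1.865]
force: [-2.3, 0.1, 7.1]
grip_width: 0.0004
grip_force: 3.6
```

>>> jog_arm:
  motion:
    - [-0.003, 0, 0, 0, 0, 0, -1]
    - [-0.003, 0, 0, 0, 0, 0, -1]
    - [-0.003, 0, 0, 0, 0, 0, -1]
    - [-0.003, 0, 0, 0, 0, 0, -1]
    - [-0.003, 0, 0, 0, 0, 0, -1]

```text
time_s: 7.45
ee_pos: [0.5284, -0.2273, 0.0664]
eef_rot: [3.142, 0.0, 1.865]
force: [-4.5, 0.7, 7.4]
grip_width: 0.0005
grip_force: 3.6
```

>>> jog_arm:
  motion:
    - [-0.0015, 0, 0, 0, 0, 0, -1]
    - [-0.0015, 0, 0, 0, 0, 0, -1]
    - [-0.0015, 0, 0, 0, 0, 0, -1]
    - [-0.001, 0, 0, 0, 0, 0, -1]
    - [-0.001, 0, 0, 0, 0, 0, -1]

```text
time_s: 7.95
ee_pos: [0.5303, -0.2335, 0.0664]
eef_rot: [-3.142, 0.0, 1.865]
force: [-2.8, -0.7, 6.9]
grip_width: 0.0002
grip_force: 3.6
```

>>> jog_arm:
  motion:
    - [-0.001, 0, 0, 0, 0, 0, -1]
    - [-0.001, 0, 0, 0, 0, 0, -1]
    - [-0.001, 0, 0, 0, 0, 0, -1]

```text
time_s: 8.25
ee_pos: [0.5311, -0.2363, 0.0664]
eef_rot: [-3.142, 0.0, 1.865]
force: [-2.6, 0.5, 7.6]
grip_width: 0.0004
grip_force: 3.6
```

>>> jog_arm:
  motion:
    - [-0.001, 0, 0, 0, 0, 0, -1]
    - [-0.001, 0, 0, 0, 0, 0, -1]
    - [-0.001, 0, 0, 0, 0, 0, -1]

```text
time_s: 8.55
ee_pos: [0.5319, -0.2384, 0.0662]
eef_rot: [-3.141, -0.001, 1.865]
force: [-2.9, 4.6, 8.1]
grip_width: 0.0006
grip_force: 3.7
```

>>> jog_arm:
  motion:
    - [-0.001, 0, 0, 0, 0, 0, -1]
    - [-0.001, 0, 0, 0, 0, 0, -1]

```text
time_s: 8.75
ee_pos: [0.5326, -0.2402, 0.0662]
eef_rot: [3.141, -0.001, 1.865]
force: [-3.3, 6.0, 8.3]
grip_width: 0.0006
grip_force: 3.7
```

The push force rose from 0.5 to 6 N, and the carriage stopped at the expected travel of about 66 mm. I'll check this in a picture while the pad is still pressed.

```bash
python3 - <<'E'
from h import *
s=grab('scene','s3')
a=cv2.resize(s[200:300,360:500],None,fx=5.5,fy=5.5,interpolation=cv2.INTER_CUBIC)
cv2.imwrite('pics/c3.png',a); print(ctrl.get_obs()['force'])
E
```

```text
[-3.1867359   5.18849945  7.31719295]
```

View pics/c3.png

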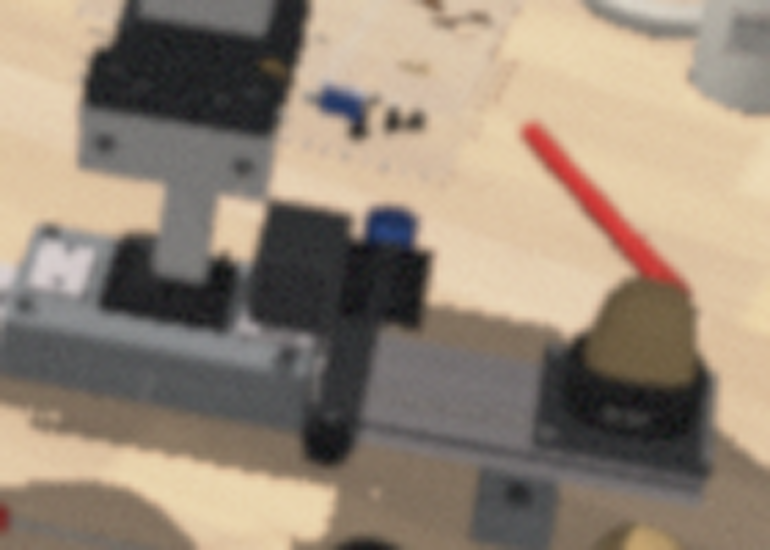

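The carriage nose meets the white line of the stop at crop (318,370), with no visible gap. The specimen tip is upright at (640,350). I'll release straight up.

>>> jog_arm:
  motion:
    - [0, 0, 0, 0, 0, 0, -1]
    - [0, 0, -0.001, 0, 0, 0, -1]
    - [0, 0, -0.001, 0, 0, 0, -1]
    - [0, 0, -0.002, 0, 0, 0, -1]
    - [0, 0, -0.002, 0, 0, 0, -1]

```text
time_s: 9.3
ee_pos: [0.5326, -0.2408, 0.0719]
eef_rot: [-3.142, 0.0, 1.865]
force: [0.6, -0.2, -0.3]
grip_width: 0.0008
grip_force: 0.0
```

>>> jog_arm:
  motion:
    - [0, 0, -0.005, 0, 0, 0, -1]
    - [0, 0, -0.015, 0, 0, 0, -1]
    - [0, 0, -0.03, 0, 0, 0, -1]
    - [0, 0, -0.03, 0, 0, 0, -1]
    - [0, 0, 0, 0, 0, 0, -1]

```text
time_s: 9.8
ee_pos: [0.5341, -0.2417, 0.1572]
eef_rot: [3.136, 0.005, 1.865]
force: [-0.0, 0.6, -0.3]
grip_width: 0.0002
grip_force: 0.0
```

```bash
python3 - <<'E'
from h import *
s=grab('scene','s4')
a=cv2.resize(s[200:300,360:500],None,fx=5.5,fy=5.5,interpolation=cv2.INTER_CUBIC)
cv2.imwrite('pics/c4.png',a); o=ctrl.get_obs();print(o['force'],o['ee_pos'])
E
```

```text
[-0.04876108  0.29108483 -0.11877576] [ 0.53337692 -0.24129028  0.15469436]
```

View pics/c4.png

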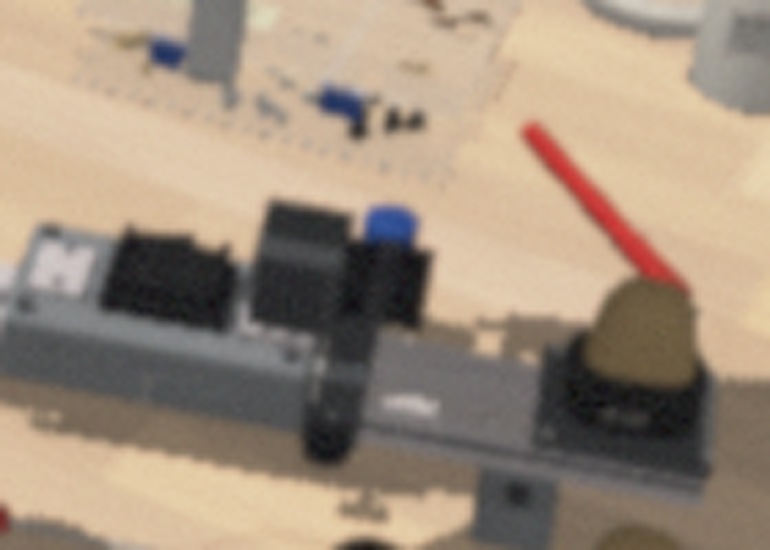

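The finger is clear of the pad and the pad is up. The nose is still flush with the stop at crop (318,370), and the specimen tip hasn't moved. I'm handing in.

```bash
python3 -c "
from station import ctrl
print(ctrl.hand_in())"
```

```text
the job is handed in; nothing more can be done
None
```

The job is handed in: the carriage is up against the stop with its brake on, the pad is up, the arm is clear and the specimen tip stands undisturbed in the last picture; the hand-in call returned no verdict.

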